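# Slide the swarf tray into the bench grinder and bolt it in

## Task

Put the empty metal swarf tray back into the bay under the bench grinder: feel for the hidden guides, never forcing the tray, and slide it fully home so that its front is flush with the front of the plinth. Then push the keeper bolt all the way across so that its tongue stands in front of the tray, let go, and leave the other things on the bench alone.

Things in the scene. Friction and masses are not known exactly. Their poses are not given: they have to be found in the camera images.
- tray: Open aluminium tray, loose on the bench, 0.25 to 0.5 kg: pan 110 long (its x) by 100 wide (its y) by 34 high, walls and floor 4, square corners. Origin: centre of the pan's underside. Its +x end is the plain end that goes into the bay first; the handle stands at the -x end (the front), on a low neck 20 wide.
- tray_grip (a point): Centre of the top of the tray's handle: 87 to -x of the tray's origin and 72 up. The handle is an upright metal block 28 (x) by 20 (y) by 68 high, its lower end 4 above the bench, 18 clear of the pan's front wall; grasp it from above across its 20 mm width.
- machine: Bench grinder bolted down on a steel plinth 270 deep (x) by 250 wide (y), deck top 52 above the bench; the grinder begins 100 behind the plinth's front face and rises to 190. Origin: at bench level in the middle of the bay's mouth, in the front plane; +x points into the bay, +y is left seen from the front.
- bay_mouth (a point): Middle of the mouth in the plinth's front face, 20 above the bench. The mouth is 140 wide (machine y -70 to 70) and 40 high under the deck; the bay's floor is the bench. Any contact of the tray with the machine, guides or keeper must stay below 25 N.
- bay_left (a point): Point on the mouth's left cheek (machine y +70). Hidden under the deck, two straight steel guides run along machine x, 103 apart face to face: 3 of play in all for the pan. Together they sit anywhere from 11 right to 11 left of the mouth's middle and do not move. The left one starts 6 behind the front face; lean the tray's side lightly on it and slide in along it.
- bay_right (a point): Point on the mouth's right cheek (machine y -70). The right guide starts only 50 behind the front face. Both guides are 7 thick, 36 high, with blunt ends that stop a tray not lined up; with its middle 13 right of the mouth's middle the tray passes the left guide's end and can go in up to 48 before it meets the right one.
- bay_back (a point): Middle of the bay's back wall, 110 behind the front face. The tray is home when its pan touches this wall; its front wall is then flush with the plinth's front face (tray origin at machine x = 0.055).
- keeper (a joint): Keeper bolt along the deck's front edge, m: 0 fully open (left, +y), 0.056 fully across (stop); starts at 0 to 0.012. About 2 N of friction; stays where left. Its tongue, 24 wide, hangs before the front face (machine x -0.011 to -0.003, 12 to 58 above the bench), its middle at machine y = 0.098 minus the joint value. A tray sticking out more than 3 blocks it.
- keeper_peg (a point): Centre of the top of the keeper's round steel peg, 14 diameter, standing from the bolt's bar (top 58 above the bench) to 86 above the bench, 18 behind the plinth's front face. Push or carry it towards the machine's -y.
- jar: Bystander: clear jar with a lid, 72 diameter, 75 high, origin under its centre.
- offcut: Bystander: wooden offcut 130 by 50 by 22, origin under its centre.
- hammer: Bystander: hammer lying on the bench.
Not all that is in view belongs to the job. There is more than one size of the tray; the job needs the largest.

How it is judged:
By the outcome, as a careful person would: the job done as asked, in the order asked, and still so for the second after the job is handed in, with the robot touching nothing.
It also fails if it takes over 72 s, if anything falls off the work surface, if the arm or the gripper's body presses on something with over 40 N, if the wrist force passes 120 N, or if a joint passes its speed limit or range.

## Robot

A 7-joint arm with a two-finger parallel gripper is mounted at the origin on the work surface. World frame = base frame: x ahead of the robot, y to its left, z up, the work surface at z = 0. Lengths are in m, angles in rad, forces in N, time in s.
With the tool pointing down it reaches from about 0.425 to 0.95 m from the base axis. Payload 16.7 kg.
Tool frame: the origin (TCP) lies between the finger pads; the fingertips stand 14 mm ahead of it and the grasp point (between the pads) lies 5 mm behind it; z points along the fingers, y is the line along which they close (so a half turn about z gives the same grasp; the last joint's range is limited). The gripper opens to 94 mm and grips with 3 to 60 N. Pads are 16 mm wide; open, the fingers measure 119 mm over their backs; the gripper's body (75 mm by 177 mm) begins 78 mm behind the grasp point.
Start: joints at [-1.347, 0.426, 0.074, 1.606, -0.034, 1.111, -0.067], TCP at [0.246, 0.629, 0.219] pointing down, gripper open.
Joint ranges: [-2.85, 2.85], [-0.5, 2.14], [-1.23, 1.37], [0.21, 2.46], [-1.02, 4.16], [0.16, 2.05], [-2.73, 2.73]. Speed limits (rad/s): [1.89, 1.89, 2.39, 2.39, 3.01, 3.01, 3.01].

## Interface

Orientations are given as a rotation vector (axis times angle).
In Python, from station import status, get_image, order gives the robot as it stands. The module is installed in compiled form; this text tells all that it offers.
- The arm moves only by the tool drive_tool, never from a script. Its argument "increments" is a list of rows, each an object of numbers: "jaw": the opening, from -1 (shut) to 1 (fully open), so that 0 is half open; "dx", "dy", "dz": the shift along the tool's x, y, z in m; "rx", "ry", "rz": the turn, a rotation vector about the tool's x, y, z in rad. A call has 1 to 12 rows; each row shifts and turns the commanded pose from where the row before left it, along the tool's axes as they then stand; what a row does not reach is not made up. A row lasts 1/8 s, in which the tool goes at most 62.5 mm and 10.7 degrees, less where a joint would pass 70% of its speed; a pose out of reach is approached as far as the arm can. A call is refused whole if a number of a shift passes 0.0625 or a number of a turn 0.188, either way. A call with a gripper value outside its range is refused whole. The fingers move at their own pace and stop on an object; the grip force is fixed at half the most. Time passes only in rows, so rows that do not move let the fingers close. It gives the time, the measured TCP pose, the force, the opening and the grip force at its end, in the units of the state.
- status.get_obs(): the state, without advancing time (a new reading comes with each control period).
- get_image(name): name is "side" or "top" or "wrist"; returns a dict with "frame" (480x640x3 uint8, red, green, blue), "depth" (480x640 float32, m along the optical axis (not along the pixel's ray), 0 where there is no reading), "camera_matrix" (3x3 intrinsics, pixels), "R" (3x3) and "t" (3): a world point X has camera coordinates R X + t; the wrist camera has in their place "T_tool_cam" (4x4, takes a point from camera to tool coordinates, whose origin is the TCP and whose axes are the flange's). Camera axes: x right, y down, z forward; pixel columns grow to the right and rows downward; lengths in m; the calibration is good to about 2 mm. The wrist camera is an equidistant fisheye: a pixel r from the principal point sees the ray r / f radians off the axis. A picture is of the moment at which its call begins: read the wrist's pose just before it.
- order.finish_job(): hands the job in; it is judged then, once.
The state is a dict: "t": time; "joint_positions": joint angles; "dq": joint speeds; "tau": joint torques, N m; "tcp_pos": TCP position; "tcp_rot": TCP orientation; "wrist_force": force on the tool from outside, world axes, zero at the start; "ft_torque": the same for the moment, N m; "gripper_width": finger opening in m; "finger_force": force on a finger pad.
Only numpy, scipy, OpenCV 4.12 (cv2) and the standard library are available. Lean on these libraries where they do the work, as an engineer would, in place of code of your own. Each camera call takes 0.05 s, during which the arm holds its last target. There are 200 camera calls.

## Working session

There is one attempt and no reset: what is moved stays moved. The work goes in short steps, Python scripts to look and compute and a tool call to move; the robot and the scene stay as the last step left them, time stands still between calls to the robot, and variables do not carry over. Pictures are saved under pics/ and viewed, at most 10 in all, crops included, and the job is handed in when it is done.

Besides the shell and the picture viewer there is one more tool, called after "Request:" as name([rows], argument=value, ...), one row to a line, values as JSON. drive_tool: Moves the arm, as the interface text tells. Its arguments: {"type":"object","properties":{"increments":{"type":"array"}},"required":["increments"]}

```bash
mkdir -p pics; cat > h.py <<'E'
import numpy as np,cv2
from station import status,get_image,order
from scipy.spatial.transform import Rotation as Ro
def grab(n):
    d=get_image(n); np.savez(f'{n}.npz',**{k:np.asarray(v) for k,v in d.items()}); return d
def save(d,p,crop=None,s=1):
    f=d['frame'][:,:,::-1]
    if crop: f=f[crop[1]:crop[3],crop[0]:crop[2]]
    if s!=1: f=cv2.resize(f,None,fx=s,fy=s,interpolation=cv2.INTER_CUBIC)
    cv2.imwrite('pics/'+p,f)
def cloud(d):
    K=d['camera_matrix'];z=d['depth'];v,u=np.indices(z.shape)
    P=np.stack([(u-K[0,2])/K[0,0]*z,(v-K[1,2])/K[1,1]*z,z],-1)
    return (P-d['t'])@d['R']
def ray(d,u,v,h):
    K=d['camera_matrix'];c=-d['R'].T@d['t'];r=d['R'].T@np.linalg.inv(K)@np.array([u,v,1.])
    return c+r*(h-c[2])/r[2]
E
python3 - <<'E'
from h import *
o=status.get_obs();print({k:np.round(v,3) for k,v in o.items()})
a=grab('top');b=grab('side')
print(a['R'],a['t'],a['camera_matrix'],b['R'],b['t'])
save(a,'top.png');save(b,'side.png')
E
```

```text
{'t': np.float64(0.0), 'joint_positions': array([-1.347,  0.427,  0.074,  1.607, -0.034,  1.111, -0.067]), 'dq': array([ 0.002,  0.001,  0.003, -0.003, -0.001, -0.001,  0.002]), 'tau': array([-1.000e-03, -9.358e+01,  3.666e+00, -4.542e+01, -4.900e-02,
        2.000e-02,  0.000e+00]), 'tcp_pos': array([0.246, 0.628, 0.219]), 'tcp_rot': array([-5.820e-01, -3.087e+00,  2.000e-03]), 'wrist_force': array([ 0.279,  0.573, -0.09 ]), 'ft_torque': array([ 0.018, -0.02 ,  0.035]), 'finger_force': np.float64(0.0), 'gripper_width': np.float64(0.094)}
[[ 0.0192826  -0.99939166  0.02906014]
 [-0.99321319 -0.02248159 -0.11411456]
 [ 0.11469846 -0.02666248 -0.99304248]] [-0.07487111  0.56584479  1.02370996] [[459.37193568   0.         316.33543125]
 [  0.         459.37193568 247.09872179]
 [  0.           0.           1.        ]] [[-0.82210254 -0.56923691  0.01080589]
 [-0.42110308  0.59517232 -0.6844283 ]
 [ 0.38317048 -0.56722064 -0.72900009]] [0.41258272 0.31627992 0.69207614]
```

View pics/top.png

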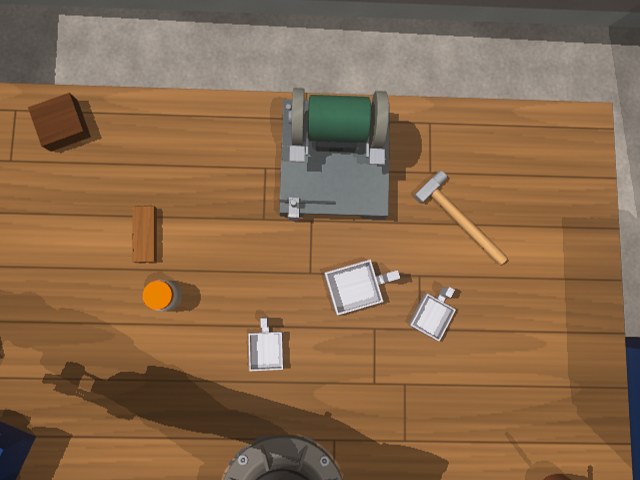

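View pics/side.png

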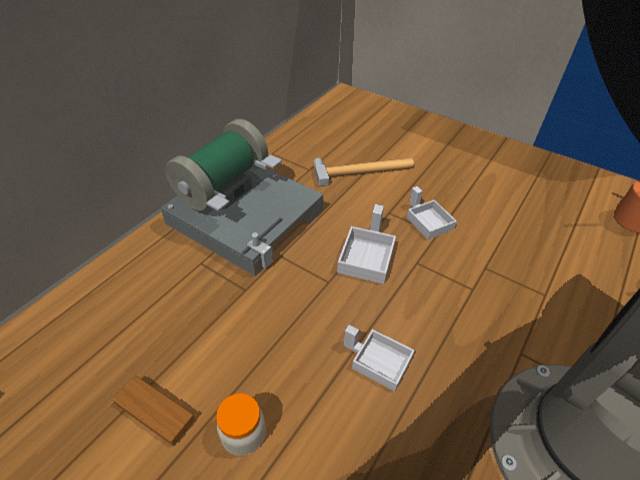

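The top view shows three trays, with pans at about (355,287), (433,316) and (265,350). The largest is the one at (355,287), with its handle at (393,276). The plinth front runs from (280,216) to (388,216), with the keeper peg at about (294,203). The side view agrees: the large tray is at (367,255) with its handle at (377,215).

```bash
cat > m.py <<'E'
from h import *
for n in ['top','side']:
    d=dict(np.load(n+'.npz'));P=cloud(d);z=P[...,2];ok=d['depth']>0
    f=d['frame'].astype(int);hsv=cv2.cvtColor(d['frame'],cv2.COLOR_RGB2HSV)
    # deck
    m=(ok&(abs(z-.052)<.006)&(P[...,0]>.5)&(P[...,0]<1.1)&(abs(P[...,1])<.3)&(hsv[...,1]<90)).astype(np.uint8)
    nn,l,s,_=cv2.connectedComponentsWithStats(m);k=1+np.argmax(s[1:,4]);q=P[l==k]
    r=cv2.minAreaRect(q[:,:2].astype(np.float32));print(n,'deck',r,q[:,2].mean());print(cv2.boxPoints(r).round(4))
    # front edge: min x per y bin
    b=np.round(q[:,1]/.004).astype(int);E=[]
    for i in np.unique(b):
        w=q[b==i]
        if len(w)>8:E.append([w[:,0].min(),w[:,1].mean()])
    E=np.array(E);l_=cv2.fitLine(E[:, :].astype(np.float32),cv2.DIST_HUBER,0,.01,.01).ravel();print(' front',l_, 'yaw',np.degrees(np.arctan2(-l_[0]*np.sign(l_[1]),abs(l_[1]))),E[:,1].min(),E[:,1].max())
    # peg / tray grips
    for nm,lo,hi in [('peg',.078,.095),('grip',.066,.078)]:
        m=(ok&(z>lo)&(z<hi)&(P[...,0]<.78)&(P[...,0]>.3)&(abs(P[...,1])<.4)&(hsv[...,1]<60)).astype(np.uint8)
        nn,l,s,c=cv2.connectedComponentsWithStats(m)
        for k in range(1,nn):
            if s[k,4]>8:q=P[l==k];print(' ',nm,c[k].round(),s[k,4],np.median(q,0).round(4),q.min(0).round(4),q.max(0).round(4))
    m=(ok&(z>.028)&(z<.039)&(P[...,0]<.72)&(P[...,0]>.3)&(abs(P[...,1])<.4)&(hsv[...,1]<60)).astype(np.uint8)
    nn,l,s,c=cv2.connectedComponentsWithStats(m,connectivity=8)
    for k in range(1,nn):
        if s[k,4]>50:
            q=P[l==k];r=cv2.minAreaRect(q[:,:2].astype(np.float32));print('  rim',c[k].round(),s[k,4],r,q[:,2].mean())
d=dict(np.load('top.npz'));save(d,'crop.png',(240,180,480,360),3)
E
python3 m.py
```

```text
top deck ((0.7757946252822876, -0.10157884657382965), (0.25011616945266724, 0.2712503671646118), 89.63672637939453) 0.05326254585090453
[[ 0.6394 -0.2258]
 [ 0.9106 -0.2275]
 [ 0.9122  0.0226]
 [ 0.641   0.0243]]
 front [ 0.00934678  0.9999563   0.64165944 -0.13440067] yaw -0.53553885 -0.22374567150140678 0.02277141150831848
  peg [293. 202.] 31 [ 0.659  -0.0083  0.0864] [ 0.6538 -0.0148  0.0814] [ 0.665  -0.0037  0.0923]
  grip [393. 276.] 110 [ 0.5024 -0.2322  0.0726] [ 0.4912 -0.2465  0.0675] [ 0.5136 -0.2174  0.0777]
  rim [354. 287.] 346 ((0.4770125448703766, -0.14977675676345825), (0.10003053396940231, 0.11033964157104492), 17.214458465576172) 0.03442059681414037
side deck ((0.7702149748802185, -0.10024408996105194), (0.25130513310432434, 0.28328990936279297), 89.9001235961914) 0.05364190669606608
[[ 0.6284 -0.2256]
 [ 0.9116 -0.2261]
 [ 0.9121  0.0252]
 [ 0.6288  0.0257]]
 front [ 0.00119169  0.9999993   0.6401842  -0.12403533] yaw -0.06827889 -0.2235706524593244 0.023479287994986123
  peg [255. 236.] 50 [ 0.6567 -0.0064  0.0862] [ 0.6512 -0.0131  0.0781] [6.656e-01 1.000e-04 9.000e-02]
  grip [378. 210.] 101 [ 0.5007 -0.2285  0.0735] [ 0.4897 -0.2474  0.0664] [ 0.5134 -0.216   0.0764]
  grip [255. 241.] 25 [ 0.6554 -0.0035  0.0715] [ 0.6511 -0.0094  0.0662] [ 0.6641 -0.0013  0.0772]
  rim [366. 250.] 518 ((0.4761708974838257, -0.14928235113620758), (0.09994550794363022, 0.11403913050889969), 17.37140655517578) 0.03418987076243072
  rim [250. 259.] 161 ((0.6668040752410889, 0.018036196008324623), (0.09857134521007538, 0.037535130977630615), 25.934011459350586) 0.033597904474084096
  rim [243. 445.] 98 ((0.42925190925598145, 0.2995603382587433), (0.06276014447212219, 0.01891559548676014), 45.63547134399414) 0.033441681145767434
```

View pics/crop.png

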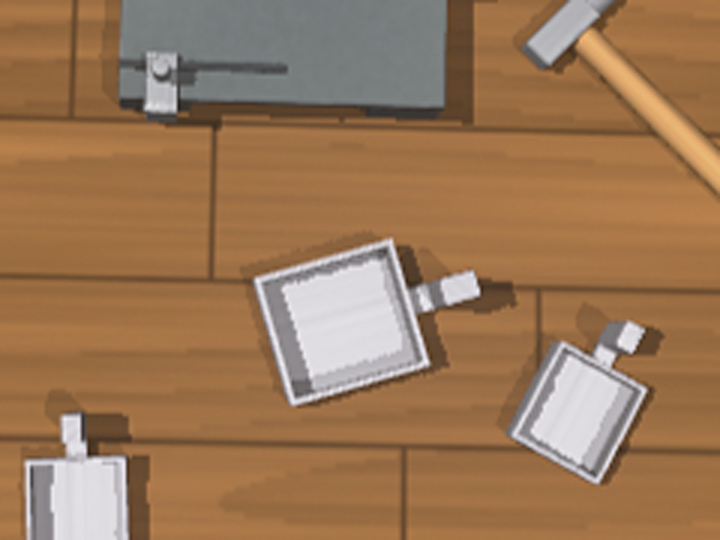

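Of the three candidates, the tray at (355,287) has a rim of 110 x 100 mm, so it is the one to use. The close crop shows it clearly larger than those at (433,316) and (265,350). Its yaw is 107°, and the grip point is at (0.502, -0.2325). The machine origin is at about (0.640, -0.1005), yaw about -0.3°.

```bash
cat > plan.py <<'E'
from h import *
import sys
# args: x y z yaw_of_tool_y(deg) rows [; more waypoints]
o=status.get_obs();p=o['tcp_pos'].copy();R=Ro.from_rotvec(o['tcp_rot']).as_matrix()
y=np.degrees(np.arctan2(R[1,1],R[0,1]))
print('t',o['t'].round(2),'pos',p.round(4),'ty',y.round(2),'tilt',np.degrees(R[:2,2]).round(2),'F',o['wrist_force'].round(1),'T',o['ft_torque'].round(2),'w',o['gripper_width'].round(4))
a=[float(v) for v in sys.argv[1:]]
for i in range(0,len(a),5):
    X=np.array(a[i:i+3]);Y=a[i+3];n=int(a[i+4]);d=(X-p)/n;dy=(Y-y)/n
    for k in range(n):
        t=np.radians(y);ty=np.array([np.cos(t),np.sin(t)]);tx=np.array([-ty[1],ty[0]])
        print([round(float(d[:2]@tx),4),round(float(d[:2]@ty),4),round(-d[2],4),round(-np.radians(dy),4)])
        p=p+d;y+=dy
E
python3 plan.py 0.45 0.2 0.22 60 8  0.50 -0.2325 0.20 17.1 9
```

```text
Traceback (most recent call last):
  File "plan.py", line 6, in <module>
    print('t',o['t'].round(2),'pos',p.round(4),'ty',y.round(2),'tilt',np.degrees(R[:2,2]).round(2),'F',o['wrist_force'].round(1),'T',o['ft_torque'].round(2),'w',o['gripper_width'].round(4))
              ^^^^^^^^^^^^
AttributeError: 'float' object has no attribute 'round'
```

```bash
sed -i "s/o\['t'\].round(2)/round(float(o['t']),2)/;s/o\['gripper_width'\].round(4)/round(float(o['gripper_width']),4)/" plan.py
python3 plan.py 0.45 0.2 0.22 60 8  0.50 -0.2325 0.20 17.1 9
```

```text
t 0.1 pos [0.2457 0.6283 0.2188] ty 68.64 tilt [-0.02 -0.06] F [-0.1 -0.1  0.2] T [0.02 0.01 0.02] w 0.0942
[-0.0433, -0.0406, np.float64(-0.0001), np.float64(0.0188)]
[-0.044, -0.0397, np.float64(-0.0001), np.float64(0.0188)]
[-0.0448, -0.0389, np.float64(-0.0001), np.float64(0.0188)]
[-0.0455, -0.038, np.float64(-0.0001), np.float64(0.0188)]
[-0.0462, -0.0372, np.float64(-0.0001), np.float64(0.0188)]
[-0.0469, -0.0363, np.float64(-0.0001), np.float64(0.0188)]
[-0.0476, -0.0354, np.float64(-0.0001), np.float64(0.0188)]
[-0.0482, -0.0345, np.float64(-0.0001), np.float64(0.0188)]
[-0.0288, -0.0388, np.float64(0.0022), np.float64(0.0832)]
[-0.032, -0.0363, np.float64(0.0022), np.float64(0.0832)]
[-0.0349, -0.0335, np.float64(0.0022), np.float64(0.0832)]
[-0.0375, -0.0305, np.float64(0.0022), np.float64(0.0832)]
[-0.0399, -0.0273, np.float64(0.0022), np.float64(0.0832)]
[-0.0421, -0.0239, np.float64(0.0022), np.float64(0.0832)]
[-0.0439, -0.0203, np.float64(0.0022), np.float64(0.0832)]
[-0.0454, -0.0166, np.float64(0.0022), np.float64(0.0832)]
[-0.0467, -0.0127, np.float64(0.0022), np.float64(0.0832)]
```

Request:
drive_tool([
  {"dx": -0.043, "dy": -0.041, "rz": 0.019, "jaw": 1},
  {"dx": -0.044, "dy": -0.04, "rz": 0.019, "jaw": 1},
  {"dx": -0.045, "dy": -0.039, "rz": 0.019, "jaw": 1},
  {"dx": -0.046, "dy": -0.038, "rz": 0.019, "jaw": 1},
  {"dx": -0.046, "dy": -0.037, "rz": 0.019, "jaw": 1},
  {"dx": -0.047, "dy": -0.036, "rz": 0.019, "jaw": 1},
  {"dx": -0.048, "dy": -0.035, "rz": 0.019, "jaw": 1},
  {"dx": -0.048, "dy": -0.035, "rz": 0.019, "jaw": 1},
  {"dx": -0.029, "dy": -0.039, "dz": 0.002, "rz": 0.083, "jaw": 1},
  {"dx": -0.032, "dy": -0.036, "dz": 0.002, "rz": 0.083, "jaw": 1},
  {"dx": -0.035, "dy": -0.034, "dz": 0.002, "rz": 0.083, "jaw": 1},
  {"dx": -0.037, "dy": -0.03, "dz": 0.002, "rz": 0.083, "jaw": 1},
])

```text
schema error: expected keys jaw, dx, dy, dz, rx, ry, rz
```

```bash
python3 plan.py 0.502 -0.2325 0.15 17.1 6
```

```text
t 0.1 pos [0.2457 0.6283 0.2188] ty 68.64 tilt [-0.02 -0.06] F [-0.1 -0.1  0.2] T [0.02 0.01 0.02] w 0.0942
[-0.092, -0.118, np.float64(0.0115), np.float64(0.1499)]
[-0.1086, -0.103, np.float64(0.0115), np.float64(0.1499)]
[-0.1228, -0.0856, np.float64(0.0115), np.float64(0.1499)]
[-0.1342, -0.0663, np.float64(0.0115), np.float64(0.1499)]
[-0.1426, -0.0455, np.float64(0.0115), np.float64(0.1499)]
[-0.1478, -0.0237, np.float64(0.0115), np.float64(0.1499)]
```

All keys are needed in every row.

Request:
drive_tool([
  {"dx": -0.043, "dy": -0.041, "dz": 0, "rx": 0, "ry": 0, "rz": 0.019, "jaw": 1},
  {"dx": -0.044, "dy": -0.04, "dz": 0, "rx": 0, "ry": 0, "rz": 0.019, "jaw": 1},
  {"dx": -0.045, "dy": -0.039, "dz": 0, "rx": 0, "ry": 0, "rz": 0.019, "jaw": 1},
  {"dx": -0.046, "dy": -0.038, "dz": 0, "rx": 0, "ry": 0, "rz": 0.019, "jaw": 1},
  {"dx": -0.046, "dy": -0.037, "dz": 0, "rx": 0, "ry": 0, "rz": 0.019, "jaw": 1},
  {"dx": -0.047, "dy": -0.036, "dz": 0, "rx": 0, "ry": 0, "rz": 0.019, "jaw": 1},
  {"dx": -0.048, "dy": -0.035, "dz": 0, "rx": 0, "ry": 0, "rz": 0.019, "jaw": 1},
  {"dx": -0.048, "dy": -0.035, "dz": 0, "rx": 0, "ry": 0, "rz": 0.019, "jaw": 1},
  {"dx": -0.029, "dy": -0.039, "dz": 0.002, "rx": 0, "ry": 0, "rz": 0.083, "jaw": 1},
  {"dx": -0.032, "dy": -0.036, "dz": 0.002, "rx": 0, "ry": 0, "rz": 0.083, "jaw": 1},
  {"dx": -0.035, "dy": -0.034, "dz": 0.002, "rx": 0, "ry": 0, "rz": 0.083, "jaw": 1},
  {"dx": -0.037, "dy": -0.03, "dz": 0.002, "rx": 0, "ry": 0, "rz": 0.083, "jaw": 1},
])

```text
t: 1.6
tcp_pos: [0.4721, 0.0061, 0.2114]
tcp_rot: [-1.309, -2.856, -0.0]
wrist_force: [0.7, -0.0, 0.0]
gripper_width: 0.094
finger_force: 0.0
```

```bash
sed -i 's/round(-d\[2\],4)/round(float(-d[2]),4)/;s/round(-np.radians(dy),4)/round(float(-np.radians(dy)),4)/' plan.py; python3 plan.py 0.502 -0.2325 0.15 17.1 6
```

```text
t 1.6 pos [0.4721 0.0061 0.2114] ty 40.75 tilt [0.   0.01] F [ 0.7 -0.   0. ] T [-0.04 -0.01  0.  ] w 0.094
[-0.0334, -0.0222, 0.0102, 0.0688]
[-0.0348, -0.0198, 0.0102, 0.0688]
[-0.0361, -0.0174, 0.0102, 0.0688]
[-0.0372, -0.0149, 0.0102, 0.0688]
[-0.0382, -0.0123, 0.0102, 0.0688]
[-0.0389, -0.0096, 0.0102, 0.0688]
```

Request:
drive_tool([
  {"dx": -0.033, "dy": -0.022, "dz": 0.01, "rx": 0, "ry": 0, "rz": 0.069, "jaw": 1},
  {"dx": -0.035, "dy": -0.02, "dz": 0.01, "rx": 0, "ry": 0, "rz": 0.069, "jaw": 1},
  {"dx": -0.036, "dy": -0.017, "dz": 0.01, "rx": 0, "ry": 0, "rz": 0.069, "jaw": 1},
  {"dx": -0.037, "dy": -0.015, "dz": 0.01, "rx": 0, "ry": 0, "rz": 0.069, "jaw": 1},
  {"dx": -0.038, "dy": -0.012, "dz": 0.01, "rx": 0, "ry": 0, "rz": 0.069, "jaw": 1},
  {"dx": -0.039, "dy": -0.01, "dz": 0.01, "rx": 0, "ry": 0, "rz": 0.069, "jaw": 1},
  {"dx": 0, "dy": 0, "dz": 0, "rx": 0, "ry": 0, "rz": 0, "jaw": 1},
])

```text
t: 2.48
tcp_pos: [0.5016, -0.233, 0.1507]
tcp_rot: [-1.87, -2.524, 0.003]
wrist_force: [0.7, 0.5, -0.4]
gripper_width: 0.094
finger_force: 0.0
```

```bash
python3 plan.py 0.502 -0.2325 0.048 17.1 4; python3 - <<'E'
from h import *
d=grab('wrist');print(d['T_tool_cam'],d['camera_matrix']);save(d,'w1.png')
E
```

```text
t 2.48 pos [ 0.5016 -0.233   0.1507] ty 16.91 tilt [-0.09 -0.08] F [ 0.7  0.5 -0.4] T [ 0.    0.05 -0.01] w 0.094
[0.0001, 0.0001, 0.0257, -0.0008]
[0.0001, 0.0001, 0.0257, -0.0008]
[0.0001, 0.0001, 0.0257, -0.0008]
[0.0001, 0.0001, 0.0257, -0.0008]
[[-1.17381355e-03 -9.62382209e-01 -2.71696717e-01  7.90034413e-02]
 [ 9.99999257e-01 -1.04062462e-03 -6.34288308e-04  7.38722414e-04]
 [ 3.27693489e-04 -2.71697260e-01  9.62382716e-01 -1.64877221e-01]
 [ 0.00000000e+00  0.00000000e+00  0.00000000e+00  1.00000000e+00]] [[371.64829954   0.         320.15364998]
 [  0.         371.64829954 241.58173223]
 [  0.           0.           1.        ]]
```

View pics/w1.png

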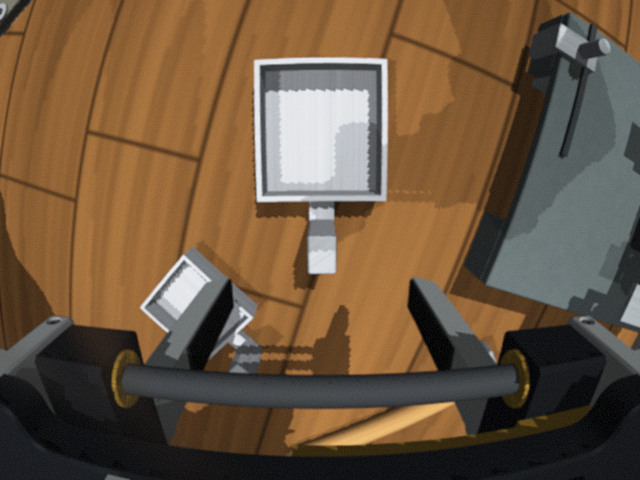

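The wrist view shows the large tray's handle centred at about (321,258), square between the fingers. The small tray at (195,300) stands clear of the left finger. I'll lower with the jaw half closed.

Request:
drive_tool([
  {"dx": 0, "dy": 0, "dz": 0.02, "rx": 0, "ry": 0, "rz": 0, "jaw": 0.1},
  {"dx": 0, "dy": 0, "dz": 0.026, "rx": 0, "ry": 0, "rz": -0.003, "jaw": 0.1},
  {"dx": 0, "dy": 0, "dz": 0.026, "rx": 0, "ry": 0, "rz": 0, "jaw": 0.1},
  {"dx": 0, "dy": 0, "dz": 0.02, "rx": 0, "ry": 0, "rz": 0, "jaw": 0.1},
  {"dx": 0, "dy": 0, "dz": 0.011, "rx": 0, "ry": 0, "rz": 0, "jaw": 0.1},
  {"dx": 0, "dy": 0, "dz": 0, "rx": 0, "ry": 0, "rz": 0, "jaw": -1},
  {"dx": 0, "dy": 0, "dz": 0, "rx": 0, "ry": 0, "rz": 0, "jaw": -1},
  {"dx": 0, "dy": 0, "dz": 0, "rx": 0, "ry": 0, "rz": 0, "jaw": -1},
  {"dx": 0, "dy": 0, "dz": 0, "rx": 0, "ry": 0, "rz": 0, "jaw": -1},
])

```text
t: 3.65
tcp_pos: [0.5027, -0.2303, 0.049]
tcp_rot: [1.86, 2.531, 0.001]
wrist_force: [-1.7, -0.8, 5.0]
gripper_width: 0.0199
finger_force: 30.0
```

```bash
python3 plan.py
```

```text
t 3.65 pos [ 0.5027 -0.2303  0.049 ] ty 17.36 tilt [ 0.04 -0.01] F [-1.7 -0.8  5. ] T [-0.02  0.37  0.01] w 0.0199
```

```bash
python3 plan.py 0.463 -0.1135 0.0495 -90.3 20
```

```text
t 3.65 pos [ 0.5027 -0.2303  0.049 ] ty 17.36 tilt [ 0.04 -0.01] F [-1.7 -0.8  5. ] T [-0.02  0.37  0.01] w 0.0199
[0.0062, -0.0002, -0.0, 0.0939]
[0.0061, -0.0007, -0.0, 0.0939]
[0.006, -0.0013, -0.0, 0.0939]
[0.0059, -0.0019, -0.0, 0.0939]
[0.0057, -0.0024, -0.0, 0.0939]
[0.0054, -0.0029, -0.0, 0.0939]
[0.0051, -0.0034, -0.0, 0.0939]
[0.0048, -0.0039, -0.0, 0.0939]
[0.0044, -0.0043, -0.0, 0.0939]
[0.004, -0.0047, -0.0, 0.0939]
[0.0035, -0.0051, -0.0, 0.0939]
[0.003, -0.0054, -0.0, 0.0939]
[0.0025, -0.0056, -0.0, 0.0939]
[0.002, -0.0058, -0.0, 0.0939]
[0.0014, -0.006, -0.0, 0.0939]
[0.0008, -0.0061, -0.0, 0.0939]
[0.0003, -0.0062, -0.0, 0.0939]
[-0.0003, -0.0062, -0.0, 0.0939]
[-0.0009, -0.0061, -0.0, 0.0939]
[-0.0015, -0.006, -0.0, 0.0939]
```

Request:
drive_tool([
  {"dx": 0.006, "dy": 0, "dz": -0.0005, "rx": 0, "ry": 0, "rz": 0.094, "jaw": -1},
  {"dx": 0.006, "dy": -0.001, "dz": 0, "rx": 0, "ry": 0, "rz": 0.094, "jaw": -1},
  {"dx": 0.006, "dy": -0.001, "dz": 0, "rx": 0, "ry": 0, "rz": 0.094, "jaw": -1},
  {"dx": 0.006, "dy": -0.002, "dz": 0, "rx": 0, "ry": 0, "rz": 0.094, "jaw": -1},
  {"dx": 0.006, "dy": -0.002, "dz": 0, "rx": 0, "ry": 0, "rz": 0.094, "jaw": -1},
  {"dx": 0.005, "dy": -0.003, "dz": 0, "rx": 0, "ry": 0, "rz": 0.094, "jaw": -1},
  {"dx": 0.005, "dy": -0.003, "dz": 0, "rx": 0, "ry": 0, "rz": 0.094, "jaw": -1},
  {"dx": 0.005, "dy": -0.004, "dz": 0, "rx": 0, "ry": 0, "rz": 0.094, "jaw": -1},
  {"dx": 0.004, "dy": -0.004, "dz": 0, "rx": 0, "ry": 0, "rz": 0.094, "jaw": -1},
  {"dx": 0.004, "dy": -0.005, "dz": 0, "rx": 0, "ry": 0, "rz": 0.094, "jaw": -1},
])

```text
t: 4.9
tcp_pos: [0.4832, -0.1721, 0.0491]
tcp_rot: [-2.807, -1.41, -0.0]
wrist_force: [-0.1, 0.4, -2.0]
gripper_width: 0.0199
finger_force: 30.0
```

```bash
python3 plan.py 0.463 -0.1135 0.0495 -90.3 10
```

```text
t 4.9 pos [ 0.4832 -0.1721  0.0491] ty -36.67 tilt [0.   0.01] F [-0.1  0.4 -2. ] T [-0.07  0.23 -0.  ] w 0.0199
[0.0035, -0.0051, -0.0, 0.0936]
[0.003, -0.0054, -0.0, 0.0936]
[0.0025, -0.0057, -0.0, 0.0936]
[0.0019, -0.0059, -0.0, 0.0936]
[0.0014, -0.006, -0.0, 0.0936]
[0.0008, -0.0061, -0.0, 0.0936]
[0.0002, -0.0062, -0.0, 0.0936]
[-0.0004, -0.0062, -0.0, 0.0936]
[-0.0009, -0.0061, -0.0, 0.0936]
[-0.0015, -0.006, -0.0, 0.0936]
```

Request:
drive_tool([
  {"dx": 0.0035, "dy": -0.005, "dz": 0, "rx": 0, "ry": 0, "rz": 0.094, "jaw": -1},
  {"dx": 0.003, "dy": -0.0055, "dz": 0, "rx": 0, "ry": 0, "rz": 0.094, "jaw": -1},
  {"dx": 0.0025, "dy": -0.0055, "dz": 0, "rx": 0, "ry": 0, "rz": 0.094, "jaw": -1},
  {"dx": 0.002, "dy": -0.006, "dz": 0, "rx": 0, "ry": 0, "rz": 0.094, "jaw": -1},
  {"dx": 0.0015, "dy": -0.006, "dz": 0, "rx": 0, "ry": 0, "rz": 0.094, "jaw": -1},
  {"dx": 0.001, "dy": -0.006, "dz": 0, "rx": 0, "ry": 0, "rz": 0.094, "jaw": -1},
  {"dx": 0, "dy": -0.006, "dz": 0, "rx": 0, "ry": 0, "rz": 0.094, "jaw": -1},
  {"dx": 0, "dy": -0.006, "dz": 0, "rx": 0, "ry": 0, "rz": 0.093, "jaw": -1},
  {"dx": -0.001, "dy": -0.006, "dz": 0, "rx": 0, "ry": 0, "rz": 0.093, "jaw": -1},
  {"dx": -0.0015, "dy": -0.006, "dz": 0, "rx": 0, "ry": 0, "rz": 0.092, "jaw": -1},
  {"dx": 0, "dy": 0, "dz": 0, "rx": 0, "ry": 0, "rz": 0, "jaw": -1},
])

```text
t: 6.28
tcp_pos: [0.4637, -0.114, 0.049]
tcp_rot: [3.141, -0.003, -0.0]
wrist_force: [-0.3, 0.0, -1.3]
gripper_width: 0.0197
finger_force: 30.0
```

```bash
python3 plan.py; cat > tray.py <<'E'
from h import *
for n in ['top','side']:
    d=grab(n);P=cloud(d);z=P[...,2];hsv=cv2.cvtColor(d['frame'],cv2.COLOR_RGB2HSV)
    m=((z>.028)&(z<.039)&(P[...,0]<.70)&(P[...,0]>.42)&(abs(P[...,1]+.11)<.09)&(hsv[...,1]<60)).astype(np.uint8)
    nn,l,s,c=cv2.connectedComponentsWithStats(m,connectivity=8)
    for k in range(1,nn):
        if s[k,4]>60:
            q=P[l==k];r=cv2.minAreaRect(q[:,:2].astype(np.float32));print(n,'rim',c[k].round(),s[k,4],r,q[:,2].mean());print(cv2.boxPoints(r).round(4))
save(d,'side2.png')
E
python3 tray.py
```

```text
t 6.28 pos [ 0.4637 -0.114   0.049 ] ty -90.11 tilt [-0.01 -0.01] F [-0.3  0.  -1.3] T [-0.09  0.16 -0.1 ] w 0.0197
top rim [333. 240.] 163 ((0.5631915926933289, -0.11438266932964325), (0.08149150758981705, 0.09990925341844559), 1.155930995941162) 0.034644463823793985
[[ 0.5214 -0.0653]
 [ 0.5235 -0.1651]
 [ 0.6049 -0.1635]
 [ 0.6029 -0.0636]]
side rim [320. 250.] 388 ((0.5477182865142822, -0.11392109841108322), (0.10295730829238892, 0.11074855923652649), 89.69223022460938) 0.033721129996954854
[[ 0.4921 -0.1651]
 [ 0.6028 -0.1657]
 [ 0.6034 -0.0627]
 [ 0.4926 -0.0621]]
```

View pics/side2.png

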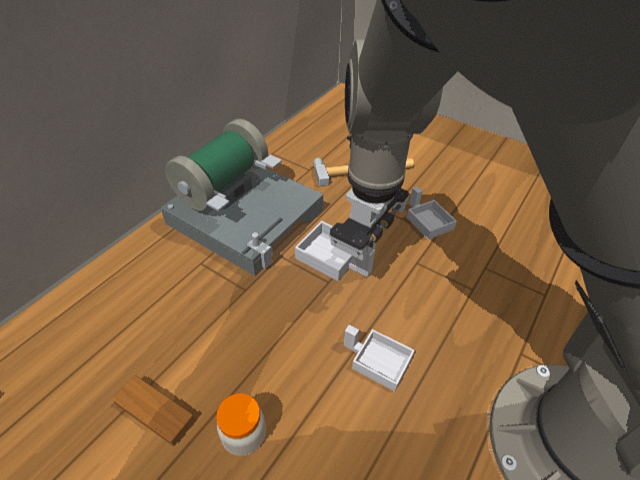

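The tray is square to the mouth with its middle 13 mm right, and its leading edge is at x = 0.603. I'll slide it in about 35 mm first.

Request:
drive_tool([
  {"dx": 0.008, "dy": 0, "dz": 0, "rx": 0, "ry": 0, "rz": 0, "jaw": -1},
  {"dx": 0.008, "dy": 0, "dz": 0, "rx": 0, "ry": 0, "rz": 0, "jaw": -1},
  {"dx": 0.008, "dy": 0, "dz": 0, "rx": 0, "ry": 0, "rz": 0, "jaw": -1},
  {"dx": 0.006, "dy": 0, "dz": 0, "rx": 0, "ry": 0, "rz": 0, "jaw": -1},
  {"dx": 0.004, "dy": 0, "dz": 0, "rx": 0, "ry": 0, "rz": 0, "jaw": -1},
  {"dx": 0.003, "dy": 0, "dz": 0, "rx": 0, "ry": 0, "rz": 0, "jaw": -1},
  {"dx": 0.003, "dy": 0, "dz": 0, "rx": 0, "ry": 0, "rz": 0, "jaw": -1},
  {"dx": 0.003, "dy": 0, "dz": 0, "rx": 0, "ry": 0, "rz": 0, "jaw": -1},
  {"dx": 0.003, "dy": 0, "dz": 0, "rx": 0, "ry": 0, "rz": 0, "jaw": -1},
  {"dx": 0.003, "dy": 0, "dz": 0, "rx": 0, "ry": 0, "rz": 0, "jaw": -1},
])

```text
t: 7.62
tcp_pos: [0.5127, -0.1146, 0.049]
tcp_rot: [3.142, -0.004, -0.001]
wrist_force: [-3.5, 0.5, 5.9]
gripper_width: 0.0194
finger_force: 30.0
```

Request:
drive_tool([
  {"dx": 0.003, "dy": 0, "dz": 0, "rx": 0, "ry": 0, "rz": 0, "jaw": -1},
  {"dx": 0.003, "dy": 0, "dz": 0, "rx": 0, "ry": 0, "rz": 0, "jaw": -1},
  {"dx": 0.003, "dy": 0, "dz": 0, "rx": 0, "ry": 0, "rz": 0, "jaw": -1},
  {"dx": 0.003, "dy": 0, "dz": 0, "rx": 0, "ry": 0, "rz": 0, "jaw": -1},
  {"dx": 0, "dy": 0, "dz": 0, "rx": 0, "ry": 0, "rz": 0, "jaw": -1},
])

```text
t: 8.25
tcp_pos: [0.5251, -0.1146, 0.049]
tcp_rot: [3.141, -0.003, 0.001]
wrist_force: [-0.4, -0.4, 1.3]
gripper_width: 0.0199
finger_force: 30.0
```

```bash
python3 plan.py
```

```text
t 8.25 pos [ 0.5251 -0.1146  0.049 ] ty -90.12 tilt [ 0.02 -0.02] F [-0.4 -0.4  1.3] T [ 0.07  0.09 -0.06] w 0.0199
```

Request:
drive_tool([
  {"dx": 0.003, "dy": 0, "dz": 0, "rx": 0, "ry": 0, "rz": 0, "jaw": -1},
  {"dx": 0.003, "dy": 0, "dz": 0, "rx": 0, "ry": 0, "rz": 0, "jaw": -1},
  {"dx": 0.003, "dy": 0, "dz": 0, "rx": 0, "ry": 0, "rz": 0, "jaw": -1},
  {"dx": 0.003, "dy": 0, "dz": 0, "rx": 0, "ry": 0, "rz": 0, "jaw": -1},
  {"dx": 0, "dy": 0, "dz": 0, "rx": 0, "ry": 0, "rz": 0, "jaw": -1},
  {"dx": 0, "dy": -0.001, "dz": 0, "rx": 0, "ry": 0, "rz": 0, "jaw": -1},
  {"dx": 0, "dy": -0.001, "dz": 0, "rx": 0, "ry": 0, "rz": 0, "jaw": -1},
  {"dx": 0, "dy": 0, "dz": 0, "rx": 0, "ry": 0, "rz": 0, "jaw": -1},
])

```text
t: 9.25
tcp_pos: [0.5368, -0.1125, 0.049]
tcp_rot: [3.141, -0.003, 0.0]
wrist_force: [0.8, -0.4, 1.2]
gripper_width: 0.0198
finger_force: 30.0
```

```bash
python3 plan.py
```

```text
t 9.25 pos [ 0.5368 -0.1125  0.049 ] ty -90.12 tilt [ 0.01 -0.01] F [ 0.8 -0.4  1.2] T [-0.31  0.01 -0.1 ] w 0.0198
```

Request:
drive_tool([
  {"dx": 0, "dy": -0.001, "dz": 0, "rx": 0, "ry": 0, "rz": 0, "jaw": -1},
  {"dx": 0, "dy": -0.001, "dz": 0, "rx": 0, "ry": 0, "rz": 0, "jaw": -1},
  {"dx": 0, "dy": -0.001, "dz": 0, "rx": 0, "ry": 0, "rz": 0, "jaw": -1},
])

```text
t: 9.62
tcp_pos: [0.5367, -0.1096, 0.049]
tcp_rot: [3.141, -0.004, 0.0]
wrist_force: [1.2, -2.9, 4.1]
gripper_width: 0.0197
finger_force: 30.0
```

Request:
drive_tool([
  {"dx": 0, "dy": 0, "dz": 0, "rx": 0, "ry": 0, "rz": 0, "jaw": -1},
])

```text
t: 9.75
tcp_pos: [0.5367, -0.1095, 0.049]
tcp_rot: [-3.142, 0.003, -0.0]
wrist_force: [-1.0, -1.6, 3.7]
gripper_width: 0.0199
finger_force: 30.0
```

Request:
drive_tool([
  {"dx": 0, "dy": -0.001, "dz": 0, "rx": 0, "ry": 0, "rz": 0, "jaw": -1},
  {"dx": 0, "dy": 0, "dz": 0, "rx": 0, "ry": 0, "rz": 0, "jaw": -1},
])

```text
t: 10.0
tcp_pos: [0.5367, -0.1085, 0.049]
tcp_rot: [3.142, -0.004, 0.0]
wrist_force: [0.4, -2.1, 2.9]
gripper_width: 0.0198
finger_force: 30.0
```

```bash
python3 plan.py
```

```text
t 10.0 pos [ 0.5367 -0.1085  0.049 ] ty -90.13 tilt [ 0. -0.] F [ 0.4 -2.1  2.9] T [-0.45  0.14 -0.08] w 0.0198
```

Request:
drive_tool([
  {"dx": 0, "dy": -0.001, "dz": 0, "rx": 0, "ry": 0, "rz": 0, "jaw": -1},
  {"dx": 0, "dy": 0, "dz": 0, "rx": 0, "ry": 0, "rz": 0, "jaw": -1},
])

```text
t: 10.25
tcp_pos: [0.5367, -0.1075, 0.049]
tcp_rot: [3.141, -0.004, -0.0]
wrist_force: [-0.1, -2.3, 4.2]
gripper_width: 0.0198
finger_force: 30.0
```

```bash
python3 plan.py
```

```text
t 10.25 pos [ 0.5367 -0.1075  0.049 ] ty -90.13 tilt [-0.   -0.01] F [-0.1 -2.3  4.2] T [-0.59  0.07 -0.15] w 0.0198
```

Request:
drive_tool([
  {"dx": 0, "dy": -0.001, "dz": -0.0004, "rx": 0, "ry": 0, "rz": 0, "jaw": -1},
  {"dx": 0, "dy": -0.001, "dz": 0, "rx": 0, "ry": 0, "rz": 0, "jaw": -1},
  {"dx": 0, "dy": 0, "dz": 0, "rx": 0, "ry": 0, "rz": 0, "jaw": -1},
])

```text
t: 10.62
tcp_pos: [0.5365, -0.1051, 0.0492]
tcp_rot: [-3.141, 0.003, 0.001]
wrist_force: [-0.2, 0.9, -1.7]
gripper_width: 0.0196
finger_force: 30.0
```

```bash
python3 plan.py
```

```text
t 10.62 pos [ 0.5365 -0.1051  0.0492] ty -90.11 tilt [-0.03  0.02] F [-0.2  0.9 -1.7] T [ 0.01  0.34 -0.04] w 0.0196
```

Request:
drive_tool([
  {"dx": 0, "dy": -0.001, "dz": 0, "rx": 0, "ry": 0, "rz": 0, "jaw": -1},
  {"dx": 0, "dy": -0.001, "dz": 0, "rx": 0, "ry": 0, "rz": 0, "jaw": -1},
  {"dx": 0, "dy": 0, "dz": 0, "rx": 0, "ry": 0, "rz": 0, "jaw": -1},
])

```text
t: 11.0
tcp_pos: [0.5367, -0.1034, 0.0493]
tcp_rot: [-3.142, 0.003, 0.0]
wrist_force: [0.0, 0.1, -2.3]
gripper_width: 0.0199
finger_force: 30.0
```

```bash
python3 plan.py
```

```text
t 11.0 pos [ 0.5367 -0.1034  0.0493] ty -90.12 tilt [-0.01  0.  ] F [ 0.   0.1 -2.3] T [ 0.04  0.26 -0.02] w 0.0199
```

Request:
drive_tool([
  {"dx": 0, "dy": -0.001, "dz": 0, "rx": 0, "ry": 0, "rz": 0, "jaw": -1},
  {"dx": 0, "dy": -0.001, "dz": 0, "rx": 0, "ry": 0, "rz": 0, "jaw": -1},
  {"dx": 0, "dy": 0, "dz": 0, "rx": 0, "ry": 0, "rz": 0, "jaw": -1},
])

```text
t: 11.38
tcp_pos: [0.5367, -0.1014, 0.0494]
tcp_rot: [3.142, -0.003, -0.0]
wrist_force: [0.5, 1.1, -2.3]
gripper_width: 0.0199
finger_force: 30.0
```

```bash
python3 plan.py
```

```text
t 11.38 pos [ 0.5367 -0.1014  0.0494] ty -90.13 tilt [-0. -0.] F [ 0.5  1.1 -2.3] T [0.02 0.3  0.01] w 0.0199
```

Request:
drive_tool([
  {"dx": 0, "dy": -0.001, "dz": 0, "rx": 0, "ry": 0, "rz": 0, "jaw": -1},
  {"dx": 0, "dy": -0.001, "dz": 0, "rx": 0, "ry": 0, "rz": 0, "jaw": -1},
  {"dx": 0, "dy": 0, "dz": 0, "rx": 0, "ry": 0, "rz": 0, "jaw": -1},
])

```text
t: 11.75
tcp_pos: [0.5367, -0.0994, 0.0494]
tcp_rot: [3.142, -0.003, -0.0]
wrist_force: [-0.0, -0.2, -2.0]
gripper_width: 0.0198
finger_force: 30.0
```

```bash
python3 plan.py
```

```text
t 11.75 pos [ 0.5367 -0.0994  0.0494] ty -90.12 tilt [-0.01 -0.  ] F [-0.  -0.2 -2. ] T [-0.01  0.36 -0.01] w 0.0198
```

Request:
drive_tool([
  {"dx": 0, "dy": -0.001, "dz": 0, "rx": 0, "ry": 0, "rz": 0, "jaw": -1},
  {"dx": 0, "dy": -0.001, "dz": 0, "rx": 0, "ry": 0, "rz": 0, "jaw": -1},
  {"dx": 0, "dy": 0, "dz": 0, "rx": 0, "ry": 0, "rz": 0, "jaw": -1},
])

```text
t: 12.12
tcp_pos: [0.5368, -0.0975, 0.0494]
tcp_rot: [3.142, -0.003, -0.0]
wrist_force: [0.4, -0.8, -2.7]
gripper_width: 0.0198
finger_force: 30.0
```

```bash
python3 plan.py
```

```text
t 12.12 pos [ 0.5368 -0.0975  0.0494] ty -90.13 tilt [-0. -0.] F [ 0.4 -0.8 -2.7] T [0.03 0.3  0.  ] w 0.0198
```

Request:
drive_tool([
  {"dx": 0, "dy": -0.001, "dz": 0, "rx": 0, "ry": 0, "rz": 0, "jaw": -1},
  {"dx": 0, "dy": -0.001, "dz": 0, "rx": 0, "ry": 0, "rz": 0, "jaw": -1},
  {"dx": 0, "dy": 0, "dz": 0, "rx": 0, "ry": 0, "rz": 0, "jaw": -1},
])

```text
t: 12.5
tcp_pos: [0.5367, -0.0954, 0.0494]
tcp_rot: [-3.142, 0.003, 0.0]
wrist_force: [0.4, 0.3, -2.7]
gripper_width: 0.0197
finger_force: 30.0
```

```bash
python3 plan.py
```

```text
t 12.5 pos [ 0.5367 -0.0954  0.0494] ty -90.12 tilt [-0.01  0.  ] F [ 0.4  0.3 -2.7] T [0.03 0.29 0.05] w 0.0197
```

Request:
drive_tool([
  {"dx": 0, "dy": -0.001, "dz": 0, "rx": 0, "ry": 0, "rz": 0, "jaw": -1},
  {"dx": 0, "dy": -0.001, "dz": 0, "rx": 0, "ry": 0, "rz": 0, "jaw": -1},
  {"dx": 0, "dy": 0, "dz": 0, "rx": 0, "ry": 0, "rz": 0, "jaw": -1},
])

```text
t: 12.88
tcp_pos: [0.5368, -0.0934, 0.0494]
tcp_rot: [3.142, -0.003, -0.0]
wrist_force: [-0.1, 0.8, -2.9]
gripper_width: 0.0199
finger_force: 30.0
```

```bash
python3 plan.py
```

```text
t 12.88 pos [ 0.5368 -0.0934  0.0494] ty -90.12 tilt [-0. -0.] F [-0.1  0.8 -2.9] T [-0.07  0.29  0.02] w 0.0199
```

Request:
drive_tool([
  {"dx": 0, "dy": -0.001, "dz": 0, "rx": 0, "ry": 0, "rz": 0, "jaw": -1},
  {"dx": 0, "dy": -0.001, "dz": 0, "rx": 0, "ry": 0, "rz": 0, "jaw": -1},
  {"dx": 0, "dy": 0, "dz": 0, "rx": 0, "ry": 0, "rz": 0, "jaw": -1},
])

```text
t: 13.25
tcp_pos: [0.5368, -0.0916, 0.0494]
tcp_rot: [3.141, -0.004, 0.0]
wrist_force: [0.9, -0.3, -3.4]
gripper_width: 0.0197
finger_force: 30.0
```

```bash
python3 plan.py; sed -i '/save(d/d' tray.py; python3 tray.py
```

```text
t 13.25 pos [ 0.5368 -0.0916  0.0494] ty -90.13 tilt [ 0.01 -0.01] F [ 0.9 -0.3 -3.4] T [-0.2   0.32 -0.13] w 0.0197
side rim [294. 253.] 193 ((0.5956739783287048, -0.049222588539123535), (0.09743696451187134, 0.044430747628211975), 31.612592697143555) 0.03380981371099518
[[ 0.5425 -0.0558]
 [ 0.5658 -0.0937]
 [ 0.6488 -0.0426]
 [ 0.6255 -0.0048]]
```

Request:
drive_tool([
  {"dx": 0, "dy": -0.001, "dz": 0, "rx": 0, "ry": 0, "rz": 0, "jaw": -1},
  {"dx": 0, "dy": 0, "dz": 0, "rx": 0, "ry": 0, "rz": 0, "jaw": -1},
])

```text
t: 13.6
tcp_pos: [0.5366, -0.091, 0.0494]
tcp_rot: [3.141, -0.004, -0.0]
wrist_force: [-1.8, -3.7, -2.5]
gripper_width: 0.0198
finger_force: 30.0
```

```bash
python3 plan.py
```

```text
t 13.6 pos [ 0.5366 -0.091   0.0494] ty -90.16 tilt [-0.   -0.04] F [-1.8 -3.7 -2.5] T [-0.97  0.64 -0.34] w 0.0198
```

There is contact with the left guide at 3.7 N sideways. I'll ease off slightly and slide in along it.

Request:
drive_tool([
  {"dx": 0.001, "dy": 0.0003, "dz": 0, "rx": 0, "ry": 0, "rz": 0, "jaw": -1},
  {"dx": 0.002, "dy": 0, "dz": 0, "rx": 0, "ry": 0, "rz": 0, "jaw": -1},
  {"dx": 0.002, "dy": 0, "dz": 0, "rx": 0, "ry": 0, "rz": 0, "jaw": -1},
  {"dx": 0.002, "dy": 0, "dz": 0, "rx": 0, "ry": 0, "rz": 0, "jaw": -1},
])

```text
t: 14.1
tcp_pos: [0.5438, -0.091, 0.0494]
tcp_rot: [3.141, -0.004, -0.0]
wrist_force: [-2.7, -4.7, -1.6]
gripper_width: 0.0194
finger_force: 30.0
```

```bash
python3 plan.py
```

```text
t 14.1 pos [ 0.5438 -0.091   0.0494] ty -90.14 tilt [-0.01 -0.01] F [-2.7 -4.7 -1.6] T [-1.23  0.92 -0.38] w 0.0194
```

Request:
drive_tool([
  {"dx": 0.001, "dy": 0.0004, "dz": 0, "rx": 0, "ry": 0, "rz": 0, "jaw": -1},
  {"dx": 0.001, "dy": 0, "dz": 0, "rx": 0, "ry": 0, "rz": 0, "jaw": -1},
  {"dx": 0.001, "dy": 0, "dz": 0, "rx": 0, "ry": 0, "rz": 0, "jaw": -1},
  {"dx": 0.001, "dy": 0, "dz": 0, "rx": 0, "ry": 0, "rz": 0, "jaw": -1},
])

```text
t: 14.6
tcp_pos: [0.5478, -0.0912, 0.0494]
tcp_rot: [-3.142, 0.004, 0.0]
wrist_force: [-2.1, -2.4, -3.2]
gripper_width: 0.0201
finger_force: 30.0
```

```bash
python3 plan.py
```

```text
t 14.6 pos [ 0.5478 -0.0912  0.0494] ty -90.13 tilt [-0.  0.] F [-2.1 -2.4 -3.2] T [-0.89  0.76 -0.28] w 0.0201
```

Request:
drive_tool([
  {"dx": 0.001, "dy": 0.0001, "dz": 0, "rx": 0, "ry": 0, "rz": 0, "jaw": -1},
  {"dx": 0.001, "dy": 0, "dz": 0, "rx": 0, "ry": 0, "rz": 0, "jaw": -1},
  {"dx": 0.001, "dy": 0, "dz": 0, "rx": 0, "ry": 0, "rz": 0, "jaw": -1},
  {"dx": 0.001, "dy": 0, "dz": 0, "rx": 0, "ry": 0, "rz": 0, "jaw": -1},
])

```text
t: 15.1
tcp_pos: [0.5519, -0.0913, 0.0494]
tcp_rot: [-3.142, 0.003, 0.0]
wrist_force: [-0.9, -3.0, -2.3]
gripper_width: 0.02
finger_force: 30.0
```

```bash
python3 plan.py
```

```text
t 15.1 pos [ 0.5519 -0.0913  0.0494] ty -90.13 tilt [-0.  0.] F [-0.9 -3.  -2.3] T [-0.76  0.72 -0.25] w 0.02
```

Request:
drive_tool([
  {"dx": 0.001, "dy": 0.0001, "dz": 0, "rx": 0, "ry": 0, "rz": 0, "jaw": -1},
  {"dx": 0.001, "dy": 0, "dz": 0, "rx": 0, "ry": 0, "rz": 0, "jaw": -1},
  {"dx": 0.001, "dy": 0, "dz": 0, "rx": 0, "ry": 0, "rz": 0, "jaw": -1},
  {"dx": 0.001, "dy": 0, "dz": 0, "rx": 0, "ry": 0, "rz": 0, "jaw": -1},
  {"dx": 0.001, "dy": 0, "dz": 0, "rx": 0, "ry": 0, "rz": 0, "jaw": -1},
])

```text
t: 15.72
tcp_pos: [0.5568, -0.0915, 0.0494]
tcp_rot: [3.142, -0.003, -0.0]
wrist_force: [-2.3, -2.2, -2.3]
gripper_width: 0.0197
finger_force: 30.0
```

```bash
python3 plan.py
```

```text
t 15.72 pos [ 0.5568 -0.0915  0.0494] ty -90.13 tilt [-0. -0.] F [-2.3 -2.2 -2.3] T [-0.51  0.54 -0.29] w 0.0197
```

Past the right guide's end without a stop. I'll carry on at 2 mm a row with a light lean.

Request:
drive_tool([
  {"dx": 0.002, "dy": 0.0001, "dz": 0, "rx": 0, "ry": 0, "rz": 0, "jaw": -1},
  {"dx": 0.002, "dy": 0, "dz": 0, "rx": 0, "ry": 0, "rz": 0, "jaw": -1},
  {"dx": 0.002, "dy": 0, "dz": 0, "rx": 0, "ry": 0, "rz": 0, "jaw": -1},
  {"dx": 0.002, "dy": 0, "dz": 0, "rx": 0, "ry": 0, "rz": 0, "jaw": -1},
  {"dx": 0.002, "dy": 0, "dz": 0, "rx": 0, "ry": 0, "rz": 0, "jaw": -1},
])

```text
t: 16.35
tcp_pos: [0.5669, -0.0916, 0.0494]
tcp_rot: [-3.142, 0.004, 0.0]
wrist_force: [-1.4, -1.7, -2.1]
gripper_width: 0.0198
finger_force: 30.0
```

```bash
python3 plan.py
```

```text
t 16.35 pos [ 0.5669 -0.0916  0.0494] ty -90.13 tilt [-0.  0.] F [-1.4 -1.7 -2.1] T [-0.53  0.59 -0.2 ] w 0.0198
```

Request:
drive_tool([
  {"dx": 0.003, "dy": 0.0001, "dz": 0, "rx": 0, "ry": 0, "rz": 0, "jaw": -1},
  {"dx": 0.003, "dy": 0, "dz": 0, "rx": 0, "ry": 0, "rz": 0, "jaw": -1},
  {"dx": 0.003, "dy": 0.0001, "dz": 0, "rx": 0, "ry": 0, "rz": 0, "jaw": -1},
  {"dx": 0.003, "dy": 0, "dz": 0, "rx": 0, "ry": 0, "rz": 0, "jaw": -1},
  {"dx": 0.003, "dy": 0, "dz": 0, "rx": 0, "ry": 0, "rz": 0, "jaw": -1},
])

```text
t: 16.98
tcp_pos: [0.582, -0.0918, 0.0493]
tcp_rot: [3.142, -0.003, -0.0]
wrist_force: [-1.0, -1.1, -2.3]
gripper_width: 0.0202
finger_force: 30.0
```

```bash
python3 plan.py
```

```text
t 16.98 pos [ 0.582  -0.0918  0.0493] ty -90.12 tilt [-0. -0.] F [-1.  -1.1 -2.3] T [-0.31  0.48 -0.16] w 0.0202
```

Request:
drive_tool([
  {"dx": 0.003, "dy": 0.0001, "dz": 0, "rx": 0, "ry": 0, "rz": 0, "jaw": -1},
  {"dx": 0.003, "dy": 0, "dz": 0, "rx": 0, "ry": 0, "rz": 0, "jaw": -1},
  {"dx": 0.003, "dy": 0, "dz": 0, "rx": 0, "ry": 0, "rz": 0, "jaw": -1},
  {"dx": 0.003, "dy": 0, "dz": 0, "rx": 0, "ry": 0, "rz": 0, "jaw": -1},
  {"dx": 0.003, "dy": 0, "dz": 0, "rx": 0, "ry": 0, "rz": 0, "jaw": -1},
  {"dx": 0.003, "dy": 0, "dz": 0, "rx": 0, "ry": 0, "rz": 0, "jaw": -1},
  {"dx": 0.002, "dy": 0, "dz": 0, "rx": 0, "ry": 0, "rz": 0, "jaw": -1},
])

```text
t: 17.85
tcp_pos: [0.6019, -0.092, 0.0494]
tcp_rot: [3.141, -0.003, -0.0]
wrist_force: [-0.4, -1.4, -2.6]
gripper_width: 0.0202
finger_force: 30.0
```

```bash
python3 plan.py
```

```text
t 17.85 pos [ 0.6019 -0.092   0.0494] ty -90.13 tilt [-0.   -0.01] F [-0.4 -1.4 -2.6] T [-0.23  0.45 -0.13] w 0.0202
```

Request:
drive_tool([
  {"dx": 0.001, "dy": 0, "dz": 0, "rx": 0, "ry": 0, "rz": 0, "jaw": -1},
  {"dx": 0.001, "dy": 0, "dz": 0, "rx": 0, "ry": 0, "rz": 0, "jaw": -1},
  {"dx": 0.001, "dy": 0, "dz": 0, "rx": 0, "ry": 0, "rz": 0, "jaw": -1},
  {"dx": 0.001, "dy": 0, "dz": 0, "rx": 0, "ry": 0, "rz": 0, "jaw": -1},
  {"dx": 0.001, "dy": 0, "dz": 0, "rx": 0, "ry": 0, "rz": 0, "jaw": -1},
  {"dx": 0, "dy": 0, "dz": 0, "rx": 0, "ry": 0, "rz": 0, "jaw": -1},
])

```text
t: 18.6
tcp_pos: [0.6069, -0.092, 0.0494]
tcp_rot: [3.142, -0.003, 0.0]
wrist_force: [0.9, -1.0, -2.5]
gripper_width: 0.0193
finger_force: 30.0
```

```bash
python3 plan.py
```

```text
t 18.6 pos [ 0.6069 -0.092   0.0494] ty -90.13 tilt [ 0.01 -0.  ] F [ 0.9 -1.  -2.5] T [-0.22  0.25 -0.19] w 0.0193
```

Request:
drive_tool([
  {"dx": 0.001, "dy": 0, "dz": 0, "rx": 0, "ry": 0, "rz": 0, "jaw": -1},
  {"dx": 0.001, "dy": 0, "dz": 0, "rx": 0, "ry": 0, "rz": 0, "jaw": -1},
  {"dx": 0, "dy": 0, "dz": 0, "rx": 0, "ry": 0, "rz": 0, "jaw": -1},
])

```text
t: 18.98
tcp_pos: [0.6089, -0.092, 0.0494]
tcp_rot: [3.142, -0.004, 0.0]
wrist_force: [0.3, -1.3, -3.0]
gripper_width: 0.0197
finger_force: 30.0
```

```bash
python3 plan.py
```

```text
t 18.98 pos [ 0.6089 -0.092   0.0494] ty -90.13 tilt [ 0.01 -0.  ] F [ 0.3 -1.3 -3. ] T [-0.24  0.21 -0.11] w 0.0197
```

Request:
drive_tool([
  {"dx": 0.001, "dy": 0, "dz": 0, "rx": 0, "ry": 0, "rz": 0, "jaw": -1},
  {"dx": 0.001, "dy": 0, "dz": 0, "rx": 0, "ry": 0, "rz": 0, "jaw": -1},
  {"dx": 0, "dy": 0, "dz": 0, "rx": 0, "ry": 0, "rz": 0, "jaw": -1},
])

```text
t: 19.35
tcp_pos: [0.6109, -0.092, 0.0494]
tcp_rot: [3.142, -0.004, 0.0]
wrist_force: [1.2, -0.5, -2.7]
gripper_width: 0.0196
finger_force: 30.0
```

```bash
python3 plan.py
```

```text
t 19.35 pos [ 0.6109 -0.092   0.0494] ty -90.13 tilt [ 0.01 -0.01] F [ 1.2 -0.5 -2.7] T [-0.21  0.27 -0.11] w 0.0196
```

Request:
drive_tool([
  {"dx": 0.001, "dy": 0, "dz": 0, "rx": 0, "ry": 0, "rz": 0, "jaw": -1},
  {"dx": 0.001, "dy": 0, "dz": 0, "rx": 0, "ry": 0, "rz": 0, "jaw": -1},
  {"dx": 0, "dy": 0, "dz": 0, "rx": 0, "ry": 0, "rz": 0, "jaw": -1},
])

```text
t: 19.73
tcp_pos: [0.6112, -0.0917, 0.0491]
tcp_rot: [-3.14, 0.004, 0.004]
wrist_force: [-12.6, 2.4, 3.5]
gripper_width: 0.0199
finger_force: 30.0
```

```bash
python3 plan.py
```

```text
t 19.73 pos [ 0.6112 -0.0917  0.0491] ty -90.14 tilt [-0.16  0.07] F [-12.6   2.4   3.5] T [ 0.35  2.37 -0.07] w 0.0199
```

Back wall touched at TCP x = 0.611, as predicted, at 12.6 N. I'll relax the push, let go and rise.

Request:
drive_tool([
  {"dx": -0.0012, "dy": 0, "dz": 0, "rx": 0, "ry": 0, "rz": 0, "jaw": -1},
  {"dx": 0, "dy": 0, "dz": 0, "rx": 0, "ry": 0, "rz": 0, "jaw": -1},
])

```text
t: 19.98
tcp_pos: [0.6112, -0.0918, 0.0493]
tcp_rot: [-3.141, 0.004, 0.001]
wrist_force: [-4.1, 0.8, -1.4]
gripper_width: 0.0199
finger_force: 30.0
```

```bash
python3 plan.py
```

```text
t 19.98 pos [ 0.6112 -0.0918  0.0493] ty -90.13 tilt [-0.04  0.02] F [-4.1  0.8 -1.4] T [ 0.17  1.27 -0.08] w 0.0199
```

Request:
drive_tool([
  {"dx": 0, "dy": 0, "dz": 0, "rx": 0, "ry": 0, "rz": 0, "jaw": -0.2},
  {"dx": 0, "dy": 0, "dz": 0, "rx": 0, "ry": 0, "rz": 0, "jaw": -0.2},
  {"dx": 0, "dy": 0, "dz": 0, "rx": 0, "ry": 0, "rz": 0, "jaw": -0.2},
  {"dx": 0, "dy": 0, "dz": -0.01, "rx": 0, "ry": 0, "rz": 0, "jaw": -0.2},
  {"dx": 0, "dy": 0, "dz": -0.03, "rx": 0, "ry": 0, "rz": 0, "jaw": -0.2},
  {"dx": 0, "dy": 0, "dz": -0.03, "rx": 0, "ry": 0, "rz": 0, "jaw": -0.2},
  {"dx": 0, "dy": 0, "dz": -0.03, "rx": 0, "ry": 0, "rz": 0, "jaw": -0.2},
  {"dx": 0, "dy": 0, "dz": 0, "rx": 0, "ry": 0, "rz": 0, "jaw": -0.2},
])

```text
t: 20.98
tcp_pos: [0.6126, -0.0924, 0.1519]
tcp_rot: [3.142, -0.004, 0.005]
wrist_force: [-0.6, 0.4, -0.5]
gripper_width: 0.0375
finger_force: 0.0
```

```bash
python3 plan.py 0.658 -0.0075 0.15 -90.1 4; python3 - <<'E'
from h import *
d=grab('wrist');save(d,'w2.png')
E
```

```text
t 20.98 pos [ 0.6126 -0.0924  0.1519] ty -90.14 tilt [ 0.19 -0.  ] F [-0.6  0.4 -0.5] T [-0.    0.15  0.05] w 0.0375
[0.0113, -0.0213, 0.0005, -0.0002]
[0.0113, -0.0213, 0.0005, -0.0002]
[0.0113, -0.0213, 0.0005, -0.0002]
[0.0113, -0.0212, 0.0005, -0.0002]
```

View pics/w2.png

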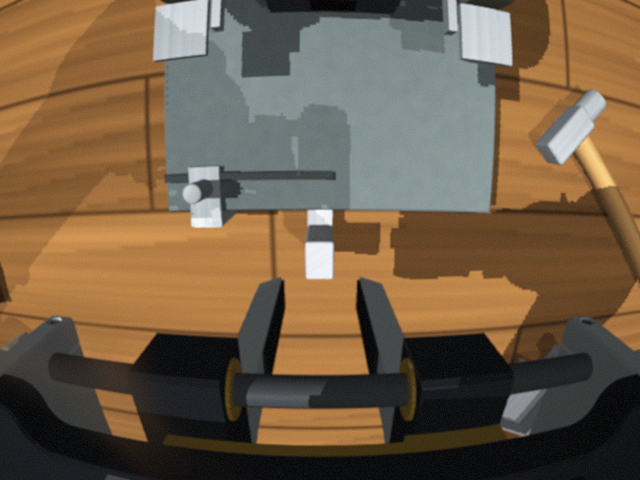

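The wrist view shows the tray in the bay: only the neck and handle at (320,245) project past the plinth front, which is at row 210. The keeper peg's top is at about (192,190). I'll move above the peg.

Request:
drive_tool([
  {"dx": 0.011, "dy": -0.021, "dz": 0, "rx": 0, "ry": 0, "rz": 0, "jaw": -0.2},
  {"dx": 0.011, "dy": -0.021, "dz": 0, "rx": 0, "ry": 0, "rz": 0, "jaw": -0.2},
  {"dx": 0.011, "dy": -0.021, "dz": 0, "rx": 0, "ry": 0, "rz": 0, "jaw": -0.2},
  {"dx": 0.012, "dy": -0.022, "dz": 0, "rx": 0, "ry": 0, "rz": 0, "jaw": -0.2},
  {"dx": 0, "dy": 0, "dz": 0, "rx": 0, "ry": 0, "rz": 0, "jaw": -0.2},
])

```text
t: 21.65
tcp_pos: [0.6579, -0.0041, 0.1488]
tcp_rot: [3.141, 0.002, -0.001]
wrist_force: [0.1, 0.7, -0.1]
gripper_width: 0.0376
finger_force: 0.0
```

```bash
python3 plan.py; python3 - <<'E'
from h import *
# peg from the earlier wrist view (pose then), fisheye ray to z=.086
d=dict(np.load('wrist.npz'));K=d['camera_matrix'];T=d['T_tool_cam']
x=(192-K[0,2])/K[0,0];y=(190-K[1,2])/K[1,1];r=np.hypot(x,y)
c=np.array([x/r*np.sin(r),y/r*np.sin(r),np.cos(r)])
R=Ro.from_rotvec([3.142,-.004,.005]).as_matrix();p=np.array([.6126,-.0924,.1519])
o=R@T[:3,3]+p;v=R@T[:3,:3]@c;print(o+v*(.086-o[2])/v[2])
E
```

```text
t 21.65 pos [ 0.6579 -0.0041  0.1488] ty -89.92 tilt [-0.03 -0.01] F [ 0.1  0.7 -0.1] T [-0.03  0.18  0.01] w 0.0376
[ 0.662595   -0.00905454  0.086     ]
```

Request:
drive_tool([
  {"dx": 0.001, "dy": 0.004, "dz": 0.02, "rx": 0, "ry": 0, "rz": 0, "jaw": -0.2},
  {"dx": 0, "dy": 0, "dz": 0.02, "rx": 0, "ry": 0, "rz": 0, "jaw": -0.2},
  {"dx": 0, "dy": 0, "dz": 0.015, "rx": 0, "ry": 0, "rz": 0, "jaw": -0.2},
  {"dx": 0, "dy": 0, "dz": 0.01, "rx": 0, "ry": 0, "rz": 0, "jaw": -0.2},
  {"dx": 0, "dy": 0, "dz": 0.006, "rx": 0, "ry": 0, "rz": 0, "jaw": -0.2},
  {"dx": 0, "dy": 0, "dz": 0, "rx": 0, "ry": 0, "rz": 0, "jaw": -0.2},
])

```text
t: 22.4
tcp_pos: [0.6577, -0.0111, 0.0782]
tcp_rot: [3.142, -0.004, -0.0]
wrist_force: [-0.1, -0.3, 0.5]
gripper_width: 0.0377
finger_force: 0.0
```

```bash
python3 plan.py
```

```text
t 22.4 pos [ 0.6577 -0.0111  0.0782] ty -90.13 tilt [-0.01 -0.  ] F [-0.1 -0.3  0.5] T [-0.01  0.14  0.  ] w 0.0377
```

Request:
drive_tool([
  {"dx": 0, "dy": 0.004, "dz": 0, "rx": 0, "ry": 0, "rz": 0, "jaw": -0.2},
  {"dx": 0, "dy": 0.004, "dz": 0, "rx": 0, "ry": 0, "rz": 0, "jaw": -0.2},
  {"dx": 0, "dy": 0.004, "dz": 0, "rx": 0, "ry": 0, "rz": 0, "jaw": -0.2},
  {"dx": 0, "dy": 0.004, "dz": 0, "rx": 0, "ry": 0, "rz": 0, "jaw": -0.2},
  {"dx": 0, "dy": 0.004, "dz": 0, "rx": 0, "ry": 0, "rz": 0, "jaw": -0.2},
  {"dx": 0, "dy": 0.004, "dz": 0, "rx": 0, "ry": 0, "rz": 0, "jaw": -0.2},
])

```text
t: 23.15
tcp_pos: [0.6577, -0.0353, 0.0784]
tcp_rot: [-3.141, 0.003, -0.0]
wrist_force: [0.2, 2.2, 1.8]
gripper_width: 0.0377
finger_force: 1.1
```

```bash
python3 plan.py
```

```text
t 23.15 pos [ 0.6577 -0.0353  0.0784] ty -90.12 tilt [0.   0.01] F [0.2 2.2 1.8] T [ 0.57  0.03 -0.01] w 0.0377
```

Pushing at 2.2 N, so the bolt is moving.

Request:
drive_tool([
  {"dx": 0, "dy": 0.004, "dz": 0, "rx": 0, "ry": 0, "rz": 0, "jaw": -0.2},
  {"dx": 0, "dy": 0.004, "dz": 0, "rx": 0, "ry": 0, "rz": 0, "jaw": -0.2},
  {"dx": 0, "dy": 0.004, "dz": 0, "rx": 0, "ry": 0, "rz": 0, "jaw": -0.2},
  {"dx": 0, "dy": 0.004, "dz": 0, "rx": 0, "ry": 0, "rz": 0, "jaw": -0.2},
  {"dx": 0, "dy": 0.004, "dz": 0, "rx": 0, "ry": 0, "rz": 0, "jaw": -0.2},
  {"dx": 0, "dy": 0.004, "dz": 0, "rx": 0, "ry": 0, "rz": 0, "jaw": -0.2},
  {"dx": 0, "dy": 0.004, "dz": 0, "rx": 0, "ry": 0, "rz": 0, "jaw": -0.2},
  {"dx": 0, "dy": 0.001, "dz": 0, "rx": 0, "ry": 0, "rz": 0, "jaw": -0.2},
])

```text
t: 24.15
tcp_pos: [0.6576, -0.0645, 0.0784]
tcp_rot: [3.141, -0.004, -0.0]
wrist_force: [0.1, 2.5, 1.7]
gripper_width: 0.0376
finger_force: 1.0
```

```bash
python3 plan.py
```

```text
t 24.15 pos [ 0.6576 -0.0645  0.0784] ty -90.15 tilt [-0.   -0.01] F [0.1 2.5 1.7] T [ 0.55  0.06 -0.02] w 0.0376
```

Request:
drive_tool([
  {"dx": 0, "dy": 0.001, "dz": 0, "rx": 0, "ry": 0, "rz": 0, "jaw": -0.2},
  {"dx": 0, "dy": 0.001, "dz": 0, "rx": 0, "ry": 0, "rz": 0, "jaw": -0.2},
  {"dx": 0, "dy": 0.001, "dz": 0, "rx": 0, "ry": 0, "rz": 0, "jaw": -0.2},
  {"dx": 0, "dy": 0.001, "dz": 0, "rx": 0, "ry": 0, "rz": 0, "jaw": -0.2},
])

```text
t: 24.65
tcp_pos: [0.6576, -0.0681, 0.0784]
tcp_rot: [3.142, -0.004, -0.0]
wrist_force: [-0.3, 1.2, 1.1]
gripper_width: 0.0375
finger_force: 1.0
```

```bash
python3 plan.py
```

```text
t 24.65 pos [ 0.6576 -0.0681  0.0784] ty -90.13 tilt [-0.01 -0.  ] F [-0.3  1.2  1.1] T [0.48 0.13 0.01] w 0.0375
```

Request:
drive_tool([
  {"dx": 0, "dy": 0.001, "dz": 0, "rx": 0, "ry": 0, "rz": 0, "jaw": -0.2},
  {"dx": 0, "dy": 0.001, "dz": 0, "rx": 0, "ry": 0, "rz": 0, "jaw": -0.2},
])

```text
t: 24.9
tcp_pos: [0.6575, -0.0702, 0.0783]
tcp_rot: [3.142, -0.004, -0.0]
wrist_force: [0.4, 1.4, 0.9]
gripper_width: 0.0376
finger_force: 1.0
```

```bash
python3 plan.py
```

```text
t 24.9 pos [ 0.6575 -0.0702  0.0783] ty -90.13 tilt [-0.01 -0.  ] F [0.4 1.4 0.9] T [ 0.49  0.23 -0.01] w 0.0376
```

Request:
drive_tool([
  {"dx": 0, "dy": 0.001, "dz": 0, "rx": 0, "ry": 0, "rz": 0, "jaw": -0.2},
  {"dx": 0, "dy": 0.001, "dz": 0, "rx": 0, "ry": 0, "rz": 0, "jaw": -0.2},
])

```text
t: 25.15
tcp_pos: [0.6576, -0.0706, 0.0783]
tcp_rot: [-3.139, 0.002, 0.001]
wrist_force: [-1.8, 11.2, 4.7]
gripper_width: 0.0377
finger_force: 5.8
```

```bash
python3 plan.py
```

```text
t 25.15 pos [ 0.6576 -0.0706  0.0783] ty -90.07 tilt [-0.03  0.13] F [-1.8 11.2  4.7] T [2.84 0.52 0.09] w 0.0377
```

The keeper's stop was reached at -0.0706 (expected -0.0703). I'll back off to the middle, rise and look.

Request:
drive_tool([
  {"dx": 0, "dy": -0.006, "dz": 0, "rx": 0, "ry": 0, "rz": 0, "jaw": -0.2},
  {"dx": 0, "dy": -0.006, "dz": 0, "rx": 0, "ry": 0, "rz": 0, "jaw": -0.2},
  {"dx": 0, "dy": 0, "dz": -0.01, "rx": 0, "ry": 0, "rz": 0, "jaw": -0.2},
  {"dx": 0, "dy": 0, "dz": -0.03, "rx": 0, "ry": 0, "rz": 0, "jaw": -0.2},
  {"dx": 0, "dy": 0, "dz": -0.04, "rx": 0, "ry": 0, "rz": 0, "jaw": -0.2},
  {"dx": -0.04, "dy": 0, "dz": -0.03, "rx": 0, "ry": 0, "rz": 0, "jaw": -0.2},
  {"dx": -0.06, "dy": 0, "dz": 0, "rx": 0, "ry": 0, "rz": 0, "jaw": -0.2},
  {"dx": -0.04, "dy": 0, "dz": 0, "rx": 0, "ry": 0, "rz": 0, "jaw": -0.2},
  {"dx": 0, "dy": 0, "dz": 0, "rx": 0, "ry": 0, "rz": 0, "jaw": -0.2},
  {"dx": 0, "dy": 0, "dz": 0, "rx": 0, "ry": 0, "rz": 0, "jaw": -0.2},
])

```text
t: 26.4
tcp_pos: [0.5184, -0.0596, 0.189]
tcp_rot: [-3.141, 0.003, -0.002]
wrist_force: [0.3, 0.5, 0.5]
gripper_width: 0.0379
finger_force: 0.0
```

```bash
python3 plan.py; python3 - <<'E'
from h import *
d=grab('side');save(d,'side3.png',(140,100,460,300),2.5)
P=cloud(d);z=P[...,2];hsv=cv2.cvtColor(d['frame'],cv2.COLOR_RGB2HSV)
for nm,lo,hi in [('peg',.078,.095),('grip',.066,.077)]:
    m=((z>lo)&(z<hi)&(P[...,0]<.70)&(P[...,0]>.56)&(abs(P[...,1]+.1)<.13)&(hsv[...,1]<60)).astype(np.uint8)
    nn,l,s,c=cv2.connectedComponentsWithStats(m)
    for k in range(1,nn):
        if s[k,4]>8:q=P[l==k];print(nm,c[k].round(),s[k,4],np.median(q,0).round(4),q.min(0).round(4),q.max(0).round(4))
E
```

```text
t 26.4 pos [ 0.5184 -0.0596  0.189 ] ty -90.1 tilt [0.07 0.03] F [0.3 0.5 0.5] T [-0.01  0.13  0.04] w 0.0379
peg [271. 222.] 45 [ 0.6565 -0.0561  0.0866] [ 0.6513 -0.0639  0.0784] [ 0.6644 -0.0514  0.09  ]
grip [300. 227.] 125 [ 0.607  -0.0891  0.0731] [ 0.593  -0.1018  0.0661] [ 0.6219 -0.0797  0.0766]
grip [271. 227.] 27 [ 0.6543 -0.0542  0.0717] [ 0.652  -0.0618  0.0663] [ 0.6624 -0.0515  0.0763]
```

View pics/side3.png

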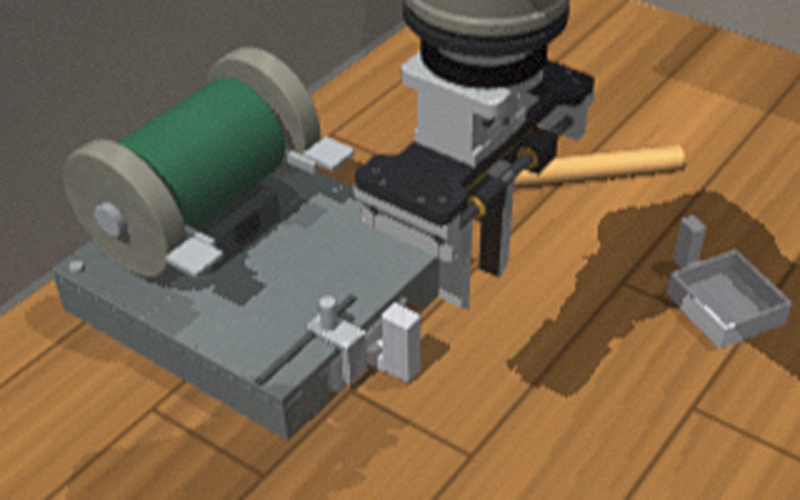

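The crop shows the tray home with its handle at (400,340), and the keeper tongue across its front at (345,355). The handle is at x = 0.607 (expected 0.608), and the bolt reached its stop. The gripper is clear.

```bash
python3 -c "
from station import order;print(order.finish_job())"
```

```text
the job is handed in; nothing more can be done
None
```

The largest tray is fully home in the bay with the keeper bolt pushed to its stop across its front; the highest wrist force I read with the tray in contact was 12.6 N, at the back wall, the gripper is clear, nothing else on the bench was touched, and the job was handed in at about 26 s.

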